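Take down the stack of honey samples

ROBOT

A 6-joint arm with a two-finger parallel gripper is mounted at the origin on the work surface. World frame = base frame: x ahead of the robot, y to its left, z up, the work surface at z = 0. Lengths are in mm, angles in rad, forces in N, time in s.
With the tool pointing down it reaches from about 350 to 875 mm from the base axis. Payload 4.2 kg.
Tool frame: the origin (TCP) lies at the very end of the fingers, on their centre line; the grasp point (between the pads) lies 19 mm behind it (arm.pinch_z is the distance from the TCP to the grasp point, in mm); x points along the fingers, y is the direction in which the jaws open and shut, and the axes are right-handed (so a half turn about x gives the same grasp; the last joint's range is limited). The gripper opens to 85 mm and grips with 20 to 120 N. Pads are 22 mm wide; open, the fingers measure 114 mm over their backs; the gripper's body (76 mm by 85 mm) begins 54 mm behind the grasp point. The pads swing forward as they close: fully open they stand 13 mm farther back than shut.
Start: joints at [1.567, 0.385, 0.008, 0, -1.194, -0.259], TCP at [162.334, 603.529, 231.312] pointing down, gripper open.
Joint ranges: [-3.14, 3.14], [-1.21, 2.06], [-1.07, 1.41], [-3.16, 2.05], [-2.99, -0.16], [-3.1, 3.1]. Speed limits (rad/s): [2.79, 2.79, 3.14, 3.14, 3.14, 3.14].

INTERFACE

Orientations are given as a unit quaternion [x, y, z, w].
In Python, from bench import arm gives the robot as it stands.
- The arm moves only by the tool drive_tool, never from a script. Its argument "motion" is a list of rows, each a list of 4 numbers: the shift along the tool's x, y, z in mm, then the turn about the tool's x in degrees. In form: [[dx, dy, dz, spin], ...]. A call has 1 to 10 rows; each row shifts and turns the commanded pose from where the row before left it, along the tool's axes as they then stand; what a row does not reach is not made up. A row lasts 1/12 s, in which the tool goes at most 41.7 mm and 7.16 degrees, less where a joint would pass 70% of its speed; a pose out of reach is approached as far as the arm can. A call with a gripper value outside its range is refused whole. "grip" is the finger opening in mm, from 0 to 85.4, set as the call begins (left out, the last holds). The fingers move at their own pace and stop on an object; the grip force is fixed at half the most. Time passes only in rows, so rows that do not move let the fingers close. It gives the time, the measured TCP pose, the force and the opening at its end, in the units of the state.
- arm.read_state(): the state, without advancing time (a new reading comes with each control period).
- arm.get_image(name): name is "scene" or "top"; returns the picture (420x560x3 uint8, red, green, blue); there is no depth.
- arm.calibration(name): a dict with "K" (3x3 intrinsics, pixels), "eye" and "attitude" of the camera in the world. Camera axes: x right, y up, looking along -z (the intrinsics and any distortion apply to the point x, -y, -z); pixel columns grow to the right and rows downward; lengths in mm; the calibration is good to about 2 mm. A picture is of the moment at which its call begins. calibration takes no time and is no camera call.
- arm.job_done(): hands the job in, once; it reports no verdict.
The state is a dict: "clock": time; "joints": joint angles; "joint_vel": joint speeds; "joint_efforts": joint torques, N m; "position": TCP position; "ee_rot": TCP orientation; "contact_force": force on the tool from outside, world axes, zero at the start; "wrist_torque": the same for the moment, N m; "gripper_width": finger opening in mm.
Only numpy, scipy, OpenCV 4.12 (cv2) and the standard library are available. Lean on these libraries where they do the work, as an engineer would, in place of code of your own. Each camera call takes 0.05 s, during which the arm holds its last target. There are 200 camera calls.

TASK

Four closed honey jars are stacked in a tower. Take the tower down and stand each jar upright in the middle of its own station: the small round jar on the cork coaster, the square jar on the white tile, the hexagonal jar on the warming plate and the wide round jar on the pan of the scale. Do not drop or topple a jar, and leave the open glass jar and the loose lid where they are.

Things in the scene. Friction and masses are not known exactly. Their poses are not given: they have to be found in the camera images.
- jar_small: Small round honey jar, amber glass 34 mm in diameter, with a brass-coloured round lid 33 mm in diameter; 42 mm tall in all (glass to 33 mm), about 60 g. Top of the stack at the start. Origin: centre of its underside; z up.
- jar_square: Square honey jar, amber glass 44 x 44 mm up to 36 mm height, then a brass-coloured round lid 41 mm in diameter; 46 mm tall in all, about 110 g. Second from the top at the start. Origin: centre of its underside; z up, x and y square to its flat sides.
- jar_hex: Hexagonal honey jar, amber glass 54 mm across flats (62 mm across corners) up to 37 mm height, then a brass-coloured round lid 49 mm in diameter; 48 mm tall in all, about 150 g. Third from the top at the start. Origin: centre of its underside; z up; one pair of flat sides faces along its x axis, the others at 60 and 120 degrees from it.
- jar_round: Wide round honey jar, amber glass 66 mm in diameter up to 40 mm height with a paper band, then a brass-coloured round lid 60 mm in diameter; 52 mm tall in all, about 220 g. Bottom of the stack, standing on the table, at the start. Origin: centre of its underside; z up.
- coaster: Cork coaster, a flat disc 90 mm in diameter and 6 mm thick, fixed on the table. Place of the small round jar. Origin: centre of its underside (on the table); its top is 6 mm above.
- tile: White glazed ceramic tile, 100 x 100 mm, 10 mm thick, fixed on the table. Place of the square jar. Origin: centre of its underside (on the table); its top is 10 mm above; x and y along its edges.
- warmer: Warming plate: round grey housing 124 mm in diameter with a dark steel plate 104 mm in diameter on top and a black knob at its -x side, fixed on the table. Place of the hexagonal jar. Origin: on the table under the centre of the plate; the plate's top is 50 mm above.
- scale: Bench scale: white housing 150 x 120 x 32 mm with a display strip at its -x side and a round steel pan 104 mm in diameter, fixed on the table (the pan does not give). Place of the wide round jar. Origin: on the table under the centre of the pan; the pan's top is 40 mm above; the housing reaches 88 mm to -x, 62 mm to +x and 60 mm to either side in y.
- open_jar: Open clear glass jar with a rest of honey, 86 mm in diameter, 105 mm tall, loose; not to be disturbed. Origin: centre of its underside.
- loose_lid: Large loose jar lid lying inside up, brass-coloured with a white inside, 66 mm in diameter, 10 mm high; not to be disturbed. Origin: centre of its underside.
Mind the look-alikes: they are no part of the job. There is more than one size of the scale; the job needs the largest.

How it is judged:
By the outcome, as a careful person would: the job done as asked, in the order asked, and still so for the second after the job is handed in, with the robot touching nothing.
It also fails if it takes over 131 s, if anything falls off the work surface, if the arm or the gripper's body presses on something with over 40 N, if the wrist force passes 120 N, or if a joint passes its speed limit or range.

## Working session

There is one attempt and no reset: what is moved stays moved. The work goes in short steps, Python scripts to look and compute and a tool call to move; the robot and the scene stay as the last step left them, time stands still between calls to the robot, and variables do not carry over. Pictures are saved under pics/ and viewed, about 12 in all and at most 16, crops included, and the job is handed in when it is done.

Besides the shell and the picture viewer there is one more tool, called after "Call:" as name([rows], argument=value, ...), one row to a line, values as JSON. drive_tool: Moves the arm, as the interface text tells. Its arguments: {"type":"object","properties":{"motion":{"type":"array"},"grip":{"type":"number"}},"required":["motion"]}

```bash
mkdir -p pics; ls; python3 - <<'E'
from bench import arm
import cv2
for n in("scene","top"):
    im=arm.get_image(n); cv2.imwrite(f"pics/{n}0.png",im[:,:,::-1]); c=arm.calibration(n); print(n,c)
s=arm.read_state(); print(s, arm.pinch_z)
E
```

```text
pics
scene {'K': array([[412.77618943,   0.        , 276.78399541],
       [  0.        , 412.77618943, 205.32254422],
       [  0.        ,   0.        ,   1.        ]]), 'eye': array([1129.8147345 ,  347.79465317,  950.07320227]), 'attitude': array([0.15475839, 0.31588994, 0.85009652, 0.39191747])}
top {'K': array([[464.26151173,   0.        , 278.04670664],
       [  0.        , 464.26151173, 209.72339235],
       [  0.        ,   0.        ,   1.        ]]), 'eye': array([ 452.259222  , -103.54936707, 1718.97369639]), 'attitude': array([-0.0255275 ,  0.02501939,  0.71190617, -0.70136437])}
{'clock': 0.1, 'joints': array([ 1.56660459e+00,  3.85469159e-01,  6.75952374e-03, -4.49446610e-04,
       -1.19401136e+00, -2.58532920e-01]), 'joint_vel': array([ 0.00079576, -0.0015423 ,  0.00353052,  0.001755  , -0.00234025,
        0.00088887]), 'joint_efforts': array([-4.11833407e-04, -3.93316305e+01,  1.88930136e+01,  4.19791639e+00,
       -2.55044659e-03,  5.14011703e-06]), 'position': array([162.20475987, 603.03712431, 230.33401413]), 'ee_rot': array([-0.70094639,  0.09337205,  0.7010668 ,  0.09198463]), 'contact_force': array([-0.03263564, -0.76283396, -0.34327346]), 'wrist_torque': array([-0.02248577, -0.01768579,  0.03247502]), 'gripper_width': 85.50033857106045} 18.700000000000003
```

View pics/scene0.png

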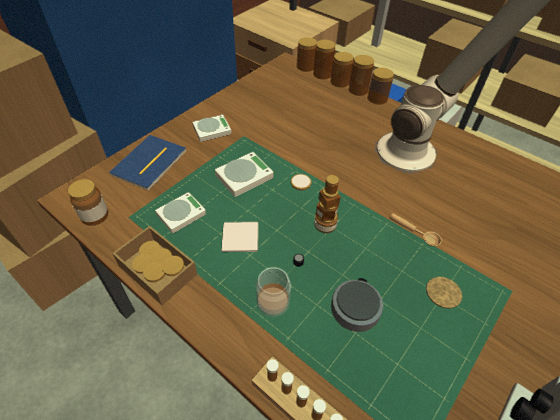

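View pics/top0.png

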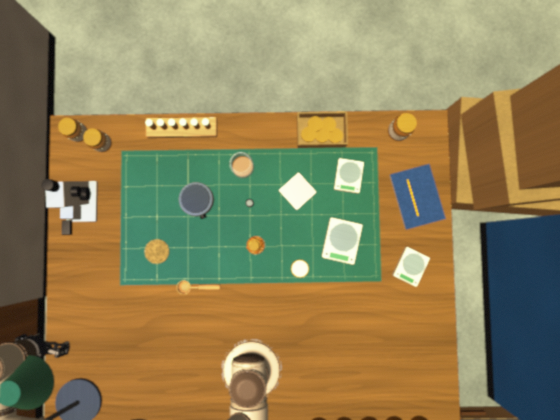

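The top view shows the tower at (256,245), coaster (156,251), tile (298,191), warmer (196,199), open jar (241,165) and loose lid (300,268). There are three scales: (343,240), (349,175) and (412,266). The one at (343,240) looks largest, so I'll confirm it in an enlarged crop and by measuring.

```bash
cat > h.py <<'E'
import numpy as np, cv2
from scipy.spatial.transform import Rotation as R
from bench import arm
def cam(n):
    c=arm.calibration(n); return c["K"],np.array(c["eye"]),R.from_quat(c["attitude"]).as_matrix()
def ray(n,uv,z):
    K,e,A=cam(n); uv=np.atleast_2d(uv).astype(float)
    d=np.c_[(uv[:,0]-K[0,2])/K[0,0],-(uv[:,1]-K[1,2])/K[1,1],-np.ones(len(uv))]@A.T
    return e+d*((z-e[2])/d[:,2])[:,None]
def proj(n,P):
    K,e,A=cam(n); q=(np.atleast_2d(P)-e)@A; q=q*[1,-1,-1]; return (q[:,:2]/q[:,2:])*[K[0,0],K[1,1]]+K[:2,2]
def st():
    s=arm.read_state(); M=R.from_quat(s["ee_rot"]).as_matrix()
    print("t",round(s["clock"],2),"pos",s["position"].round(1),"x",M[:,0].round(3),"y",M[:,1].round(3),"F",s["contact_force"].round(1),"w",round(s["gripper_width"],1),"j",s["joints"].round(2))
    return s,M
def to(target,ydir=None):
    "shift in tool axes to put TCP at target; spin about tool x to bring jaw axis to angle ydir (deg, mod 180)"
    s,M=st(); print("d tool",(M.T@(np.array(target)-s["position"])).round(1))
    if ydir is not None:
        a=np.degrees(np.arctan2(M[1,1],M[0,1])); d=(ydir-a+90)%180-90; print("jaw ang",a.round(1),"spin",-d.round(1))
E
python3 - <<'E'
from h import *
im=arm.get_image("top")[:,:,::-1].copy(); cv2.imwrite("pics/t1.png",im)
crop=cv2.resize(im[140:300,110:440],None,fx=2.4,fy=2.4,interpolation=cv2.INTER_CUBIC)
sc=cv2.imread("pics/scene0.png"); 
c2=cv2.resize(sc[165:245,285:385],None,fx=2.5,fy=2.5,interpolation=cv2.INTER_CUBIC)
out=np.zeros((384+200,792,3),np.uint8); out[:384]=crop[:384,:792]; out[384:584,:250]=c2[:200]
c3=cv2.resize(sc[110:240,150:300],(228,198),interpolation=cv2.INTER_CUBIC);out[384:582,260:488]=c3
cv2.imwrite("pics/crop1.png",out)
hsv=cv2.cvtColor(im,cv2.COLOR_BGR2HSV)
for nm,uv,z,rr in [("coaster",(156,251),6,0),("tile",(298,191),10,0),("warmer",(196,199),50,0),("scaleA",(343,240),40,0),("scaleB",(349,175),32,0),("scaleC",(412,266),32,0),("small",(256,245),188,0),("open",(241,165),105,0),("lid",(300,268),10,0)]:
    print(nm,ray("top",uv,z)[0].round(0), hsv[uv[1],uv[0]])
# non-green blobs on mat
g=cv2.inRange(hsv,(60,60,20),(95,255,160)); 
m=cv2.bitwise_not(g)[152:280,125:376]; m=cv2.morphologyEx(m,cv2.MORPH_OPEN,np.ones((3,3)))
cs,_=cv2.findContours(m,cv2.RETR_EXTERNAL,cv2.CHAIN_APPROX_NONE,offset=(125,152))
for c in cs:
    if cv2.contourArea(c)>80: print(cv2.contourArea(c),[np.round(v,1) for v in cv2.minAreaRect(c)],np.round(cv2.minEnclosingCircle(c)[0],1),round(cv2.minEnclosingCircle(c)[1],1))
st()
E
```

```text
coaster [430. 348.   6.] [ 20 152 208]
tile [ 643. -178.   10.] [ 28  19 253]
warmer [615. 192.  50.] [106  32 103]
scaleA [ 459. -336.   40.] [ 45  29 209]
scaleB [ 697. -365.   32.] [ 43  36 212]
scaleC [ 362. -584.   32.] [ 42  39 218]
small [447. -29. 188.] [ 21 178 226]
open [727.  24. 105.] [ 17 127 229]
lid [ 360. -180.   10.] [ 30  13 253]
289.0 [array([299.5, 268.5]), array([19., 19.]), np.float64(90.0)] [299.5 268.4] 10.0
497.5 [array([156.2, 251.3]), array([24.7, 25.5]), np.float64(45.0)] [156.3 251. ] 13.1
290.5 [array([255.5, 244.5]), array([19., 19.]), np.float64(90.0)] [255.2 244.7] 10.1
1446.0 [array([341.8, 240.6]), array([35.6, 43.3]), np.float64(12.5)] [342.  240.5] 26.4
901.0 [array([195.6, 198.8]), array([34., 34.]), np.float64(26.6)] [195.5 200. ] 18.6
796.0 [array([296.8, 190.3]), array([31.1, 29. ]), np.float64(45.0)] [297. 191.] 19.1
882.5 [array([348.6, 175.2]), array([28. , 34.1]), np.float64(8.5)] [348.6 175.4] 20.4
475.0 [array([241. , 164.5]), array([25., 24.]), np.float64(90.0)] [241.  164.5] 13.5
t 0.15 pos [162.3 603.1 230.5] x [-0.    -0.002 -1.   ] y [-0.26  -0.966  0.002] F [0.2 0.7 0. ] w 85.0 j [ 1.57  0.39  0.01 -0.   -1.19 -0.26]
```

View pics/crop1.png

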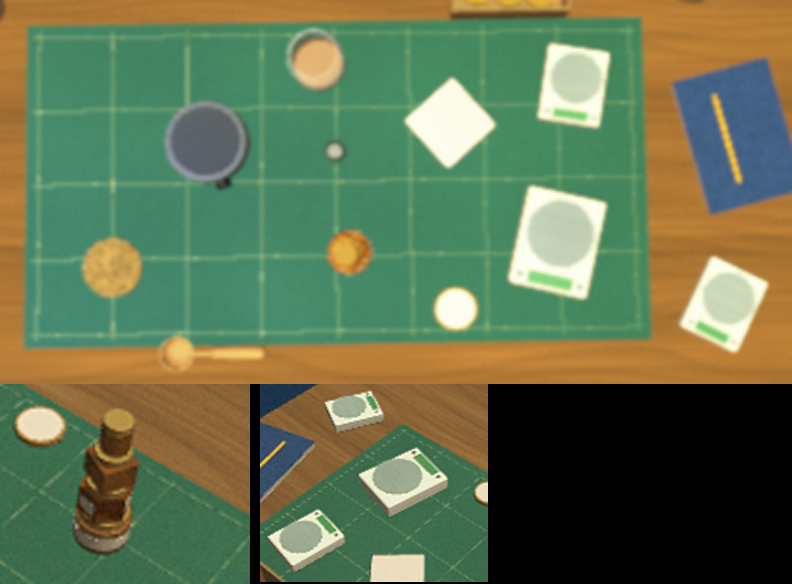

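Crop: the scale at top-view (343,240) has a housing of about 155x128 mm at the measured pixel scale. The other two are about 120 mm long, so this is the largest and it also matches 150x120. Stations: coaster at crop (112,267), tile (450,122), warmer (206,142), tower (349,251). Next I'll refine the centres in both views.

```bash
cat >> h.py <<'E'
def blob(n,im,uv,z,thr,win=45,k=4):
    "Lab-similar region round a seed -> world outline on plane z"
    u0,v0=int(uv[0])-win,int(uv[1])-win; u0=max(u0,0);v0=max(v0,0)
    c=im[v0:v0+2*win,u0:u0+2*win,::-1]
    c=cv2.resize(np.ascontiguousarray(c),None,fx=k,fy=k,interpolation=cv2.INTER_CUBIC)
    L=cv2.cvtColor(c,cv2.COLOR_BGR2LAB).astype(float); s=(int((uv[0]-u0+.5)*k),int((uv[1]-v0+.5)*k))
    ref=np.median(L[s[1]-6:s[1]+7,s[0]-6:s[0]+7].reshape(-1,3),0)
    m=(np.linalg.norm((L-ref)*[.6,1,1],axis=2)<thr).astype(np.uint8)
    m=cv2.morphologyEx(m,cv2.MORPH_CLOSE,np.ones((9,9))); m=cv2.morphologyEx(m,cv2.MORPH_OPEN,np.ones((7,7)))
    cs,_=cv2.findContours(m,cv2.RETR_EXTERNAL,cv2.CHAIN_APPROX_NONE)
    q=max(cs,key=lambda q:cv2.contourArea(q) if cv2.pointPolygonTest(q,(float(s[0]),float(s[1])),False)>=0 else 0)
    p=cv2.convexHull(q)[:,0].astype(float); p=(p+.5)/k-.5+[u0,v0]
    return ray(n,p,z)[:,:2].astype(np.float32)
def circ(P):
    h=cv2.convexHull(P); M=cv2.moments(h.reshape(-1,1,2)); a=M["m00"]
    return np.round([M["m10"]/a,M["m01"]/a,2*np.sqrt(a/np.pi)],1)
E
python3 - <<'E'
from h import *
T=cv2.imread("pics/t1.png")[:,:,::-1]; S=cv2.imread("pics/scene0.png")[:,:,::-1]
for nm,ut,us,z,thr in [("coaster90",(156,251),(445,292),6,(45,40)),("tile",(297,191),(240,236),10,(25,25)),("warmer104",(196,198),(358,300),50,(14,14)),
  ("scale pan104",(344,237),(243,173),40,(12,12)),("small lid33",(256,244),(331,180),188,(22,22)),("openjar",(241,165),None,60,(30,)),("lid66",(300,268),(301,182),10,(30,30))]:
    for n,im,u,t in (("top",T,ut,thr[0]),("scene",S,us,thr[-1])):
        if u is None: continue
        try:
            P=blob(n,im,u,z,t); print(nm,n,circ(P), [np.round(v,1) for v in cv2.minAreaRect(P)] if nm=="tile" else "")
        except Exception as e: print(nm,n,e)
E
```

```text
coaster90 top [429.4 347.1  94.8] 
coaster90 scene [430.7 344.2  93.7] 
tile top [ 643.9 -174.7  113.3] [array([ 644. , -174.8]), array([101.3, 101.3]), np.float64(41.4)]
tile scene [ 647.5 -177.6  111. ] [array([ 647.6, -177.6]), array([99. , 99.4]), np.float64(41.4)]
warmer104 top [615.3 189.4 109.8] 
warmer104 scene [621.7 194.2 107.6] 
scale pan104 top [ 470.9 -336.9   96.8] 
scale pan104 scene [ 474.1 -340.3  104.9] 
small lid33 top [446.8 -19.   40.3] 
small lid33 scene [447.5 -23.6  32.7] 
openjar top [730.7  24.2  73.9] 
lid66 top [ 359.3 -178.3   59.1] 
lid66 scene [ 361.2 -181.9   58.8]
```

```bash
python3 - <<'E'
from h import *
to((447,-21.5,236))
E
```

```text
t 0.15 pos [162.3 603.1 230.5] x [-0.    -0.002 -1.   ] y [-0.26  -0.966  0.002] F [0.2 0.7 0. ] w 85.0 j [ 1.57  0.39  0.01 -0.   -1.19 -0.26]
d tool [  -4.6  529.1 -437.3]
```

Call:
drive_tool([
  [-0.5, 26.5, -21.9, 0],
  [-0.5, 26.5, -21.9, 0],
  [-0.5, 26.5, -21.9, 0],
  [-0.5, 26.5, -21.9, 0],
  [-0.5, 26.5, -21.9, 0],
  [-0.5, 26.5, -21.9, 0],
  [-0.5, 26.5, -21.9, 0],
  [-0.5, 26.5, -21.9, 0],
  [-0.5, 26.5, -21.9, 0],
  [-0.5, 26.5, -21.9, 0],
], grip=70)

```text
clock: 0.98
position: [305.1, 288.9, 236.3]
ee_rot: [-0.701, 0.092, 0.701, 0.092]
contact_force: [0.7, -0.6, 0.2]
gripper_width: 69.8
```

Call:
drive_tool([
  [0, 26.5, -21.9, 0],
  [0, 26.5, -21.9, 0],
  [0, 26.5, -21.9, 0],
  [0, 26.5, -21.9, 0],
  [0, 26.5, -21.9, 0],
  [0, 26.5, -21.9, 0],
  [0, 26.5, -21.9, 0],
  [0, 20, -16, 0],
  [0, 0, 0, 0],
  [0, 0, 0, 0],
])

```text
clock: 1.82
position: [415.1, 47.2, 236.0]
ee_rot: [-0.701, 0.094, 0.701, 0.094]
contact_force: [1.0, 0.3, -0.9]
gripper_width: 69.6
```

```bash
python3 - <<'E'
from h import *
to((447,-21.5,151))
im=arm.get_image("scene"); S=im
P=blob("scene",im,(331,180),188,22); print(circ(P))
c=im[60:260,230:430,::-1]; c=cv2.resize(c,(600,600),interpolation=cv2.INTER_CUBIC)
cv2.imwrite("pics/c2.png",c)
E
```

```text
t 1.82 pos [415.1  47.2 236. ] x [-0.001 -0.    -1.   ] y [-0.263 -0.965  0.   ] F [ 1.   0.3 -0.9] w 69.6 j [ 0.51  0.02 -0.45 -0.   -1.1   0.8 ]
d tool [ 85.   57.8 -48.9]
[447.5 -23.6  32.8]
```

View pics/c2.png

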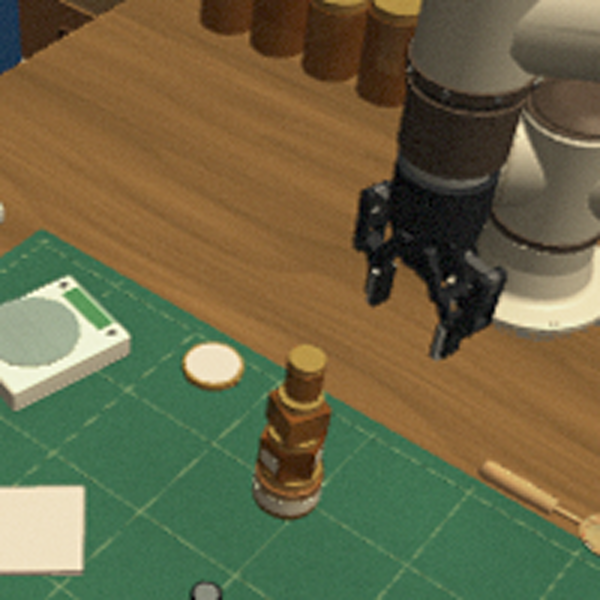

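The gripper hovers at crop (430,300), short of the tower at (300,360). The tower is untouched.

Call:
drive_tool([
  [0, 14.5, -12.2, 0],
  [0, 14.5, -12.2, 0],
  [0, 14.5, -12.2, 0],
  [0, 14.5, -12.2, 0],
  [0, 0, 0, 0],
  [0, 0, 0, 0],
  [0, 0, 0, 0],
])

```text
clock: 2.45
position: [446.7, -19.4, 236.2]
ee_rot: [-0.701, 0.092, 0.701, 0.092]
contact_force: [0.6, -0.6, -0.7]
gripper_width: 69.6
```

```bash
python3 - <<'E'
from h import *
to((447,-21.5,151))
E
```

```text
t 2.45 pos [446.7 -19.4 236.2] x [-0.  0. -1.] y [-0.259 -0.966 -0.   ] F [ 0.6 -0.6 -0.7] w 69.6 j [ 0.32  0.07 -0.39 -0.   -1.1   0.99]
d tool [85.2  1.9 -0.8]
```

Call:
drive_tool([
  [12, 1, -0.5, 0],
  [14, 1, 0, 0],
  [14, 0, 0, 0],
  [14, 0, 0, 0],
  [12, 0, 0, 0],
  [10, 0, 0, 0],
  [9, 0, 0, 0],
  [0, 0, 0, 0],
  [0, 0, 0, 0],
  [0, 0, 0, 0],
])

```text
clock: 3.28
position: [447.5, -22.0, 151.9]
ee_rot: [0.701, -0.092, -0.701, -0.092]
contact_force: [0.3, -0.4, -0.2]
gripper_width: 69.8
```

Call:
drive_tool([
  [0, 0, 0, 0],
  [0, 0, 0, 0],
  [0, 0, 0, 0],
  [0, 0, 0, 0],
  [0, 0, 0, 0],
  [0, 0, 0, 0],
  [0, 0, 0, 0],
  [0, 0, 0, 0],
  [0, 0, 0, 0],
  [0, 0, 0, 0],
], grip=20)

```text
clock: 4.12
position: [447.6, -22.5, 152.1]
ee_rot: [0.702, -0.093, -0.701, -0.093]
contact_force: [-0.5, 0.4, 5.4]
gripper_width: 32.0
```

Call:
drive_tool([
  [-4, 0, 0, 0],
  [-6, 0, 0, 0],
  [-10, 0, 0, 0],
  [-14, 0, 0, 0],
  [-18, 0, 0, 0],
  [-20, 0, 0, 0],
  [-15, 0, 0, 0],
  [-5, 0, 0, 0],
  [0, 0, 0, 0],
  [0, 0, 0, 0],
])

```text
clock: 4.95
position: [446.5, -22.4, 242.6]
ee_rot: [-0.701, 0.093, 0.701, 0.093]
contact_force: [-0.5, 0.1, -1.0]
gripper_width: 32.4
```

```bash
python3 - <<'E'
from h import *
to((430,345.5,245))
a=arm.get_image("scene"); b=arm.get_image("top")
cv2.imwrite("pics/s3.png",a[:,:,::-1]); cv2.imwrite("pics/t3.png",b[:,:,::-1])
c=cv2.resize(a[100:250,260:400,::-1],(560,600),interpolation=cv2.INTER_CUBIC)
cv2.imwrite("pics/c3.png",c)
E
```

```text
t 4.95 pos [446.5 -22.4 242.6] x [-0.001  0.    -1.   ] y [-0.26  -0.966 -0.   ] F [-0.5  0.1 -1. ] w 32.4 j [ 0.31  0.07 -0.38 -0.   -1.12  0.99]
d tool [  -2.2 -350.9  111.7]
```

View pics/c3.png

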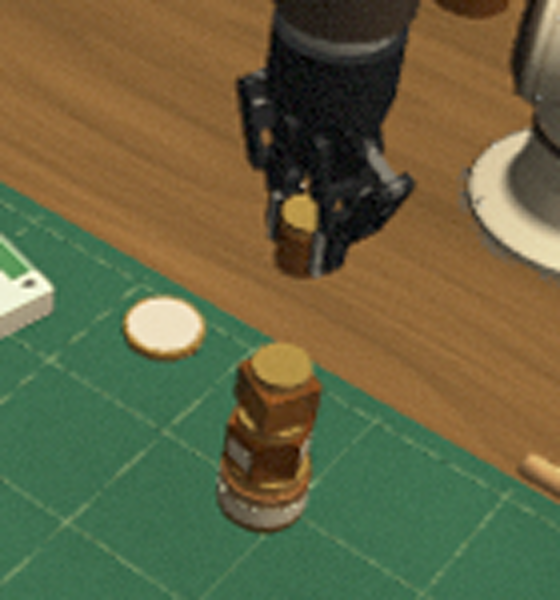

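The small jar is held upright at crop (298,240), and the rest of the tower is intact at (270,435). Moving to the coaster.

Call:
drive_tool([
  [0, -16, 5, 0],
  [0, -27, 8.6, 0],
  [0, -27, 8.6, 0],
  [0, -27, 8.6, 0],
  [0, -27, 8.6, 0],
  [0, -27, 8.6, 0],
  [0, -27, 8.6, 0],
  [0, -27, 8.6, 0],
  [0, -27, 8.6, 0],
  [0, -27, 8.6, 0],
])

```text
clock: 5.88
position: [434.1, 250.1, 242.0]
ee_rot: [-0.7, 0.093, 0.702, 0.092]
contact_force: [0.8, -0.5, 0.7]
gripper_width: 32.0
```

Call:
drive_tool([
  [20, -27, 8.6, 0],
  [30, -27, 8.6, 0],
  [30, -25, 8, 0],
  [30, -12, 4, 0],
  [30, 0, 0, 0],
  [25, 0, 0, 0],
  [15, 0, 0, 0],
  [0, 0, 0, 0],
  [0, 0, 0, 0],
  [0, 0, 0, 0],
])

```text
clock: 6.72
position: [430.7, 345.0, 63.9]
ee_rot: [0.701, -0.092, -0.701, -0.093]
contact_force: [0.1, -0.1, -0.4]
gripper_width: 32.4
```

```bash
python3 - <<'E'
from h import *
s,M=st()
to((430,345.5,12))
a=arm.get_image("scene"); b=arm.get_image("top")
cv2.imwrite("pics/s4.png",a[:,:,::-1]); cv2.imwrite("pics/t4.png",b[:,:,::-1])
P=s["position"]+[0,0,36]
u=proj("scene",P)[0];v=proj("top",P)[0]; print(u,v)
print("scene lid",circ(blob("scene",a,u,P[2],22)))
x,y=u.astype(int); c=cv2.resize(a[y-60:y+90,x-70:x+70,::-1],(560,600),interpolation=cv2.INTER_CUBIC)
cv2.imwrite("pics/c4.png",c)
E
```

```text
t 6.72 pos [430.7 345.   63.9] x [ 0.001  0.001 -1.   ] y [-0.259 -0.966 -0.001] F [ 0.1 -0.1 -0.4] w 32.4 j [ 0.97  0.44 -0.38  0.   -0.75  0.34]
t 6.72 pos [430.7 345.   63.9] x [ 0.001  0.001 -1.   ] y [-0.259 -0.966 -0.001] F [ 0.1 -0.1 -0.4] w 32.4 j [ 0.97  0.44 -0.38  0.   -0.75  0.34]
d tool [51.9 -0.3  0.9]
[456.89496538 271.86162133] [149.68594562 251.1008586 ]
scene lid [431.5 342.9  29.9]
```

View pics/c4.png

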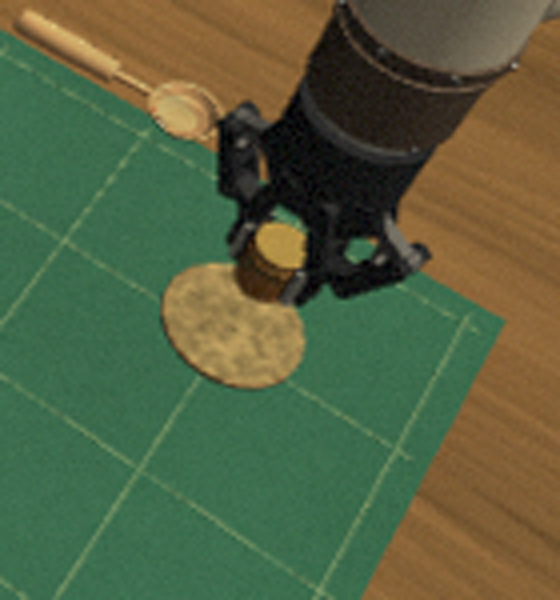

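The jar is above the coaster. In the same view, the jar's offset relative to the coaster is about (+0.8,-1.3) mm, so I'll apply that correction and lower.

Call:
drive_tool([
  [8, -1, 0.5, 0],
  [12, -0.5, 0.5, 0],
  [12, 0, 0, 0],
  [9, 0, 0, 0],
  [5, 0, 0, 0],
  [3, 0, 0, 0],
  [1.5, 0, 0, 0],
  [0, 0, 0, 0],
  [0, 0, 0, 0],
])

```text
clock: 7.57
position: [429.9, 346.5, 13.2]
ee_rot: [0.701, -0.092, -0.701, -0.093]
contact_force: [0.4, -0.6, 0.2]
gripper_width: 32.3
```

```bash
python3 - <<'E'
from h import *
to((430,346,12))
E
```

```text
t 7.57 pos [429.9 346.5  13.2] x [ 0.001  0.001 -1.   ] y [-0.26  -0.966 -0.001] F [ 0.4 -0.6  0.2] w 32.3 j [ 0.97  0.52 -0.42  0.   -0.63  0.34]
d tool [ 1.2  0.5 -0.2]
```

Call:
drive_tool([
  [0.6, 0, 0, 0],
  [0.6, 0, 0, 0],
  [0, 0, 0, 0],
  [0, 0, 0, 0],
])

```text
clock: 7.9
position: [429.9, 346.6, 12.1]
ee_rot: [0.701, -0.092, -0.701, -0.093]
contact_force: [0.5, 1.0, 2.9]
gripper_width: 32.1
```

Call:
drive_tool([
  [0, 0, 0, 0],
  [0, 0, 0, 0],
  [0, 0, 0, 0],
  [0, 0, 0, 0],
  [0, 0, 0, 0],
  [0, 0, 0, 0],
], grip=62)

```text
clock: 8.4
position: [429.7, 346.2, 11.5]
ee_rot: [-0.701, 0.093, 0.701, 0.093]
contact_force: [-0.1, 0.6, -0.1]
gripper_width: 62.3
```

Call:
drive_tool([
  [-8, 0, 0, 0],
  [-20, 0, 0, 0],
  [-30, 0, 0, 0],
  [-35, 0, 0, 0],
  [-35, 5, 0, 0],
  [-35, 15, -5, 0],
  [-30, 25, -8, 0],
  [-10, 27, -8.6, 0],
  [0, 27, -8.6, 0],
  [0, 0, 0, 0],
])

```text
clock: 9.23
position: [432.5, 239.3, 216.6]
ee_rot: [0.701, -0.093, -0.701, -0.094]
contact_force: [-0.3, -0.1, 1.0]
gripper_width: 61.9
```

```bash
python3 - <<'E'
from h import *
a=arm.get_image("scene"); b=arm.get_image("top")
cv2.imwrite("pics/s5.png",a[:,:,::-1]); cv2.imwrite("pics/t5.png",b[:,:,::-1])
print("scene lid",circ(blob("scene",a,proj("scene",(430,346,48))[0],48,22)))
to((447,-22,240))
# square jar: lid top z 146 ; corners z 136
print("sq lid",circ(blob("scene",a,proj("scene",(447,-22,146))[0],146,22)),circ(blob("top",b,proj("top",(447,-22,146))[0],146,15)))
def crop(im,n,P,w,s):
    u,v=proj(n,P)[0].astype(int); return cv2.resize(im[v-w:v+w,u-w:u+w,::-1],(s,s),interpolation=cv2.INTER_CUBIC)
cv2.imwrite("pics/c5.png",np.hstack([crop(a,"scene",(447,-22,110),28,400),crop(b,"top",(447,-22,110),16,400)]))
E
```

```text
scene lid [461.5 344.1  84.8]
t 9.33 pos [433.1 241.9 215.6] x [ 0.001  0.001 -1.   ] y [-0.261 -0.965 -0.001] F [ 0.3 -0.  -0.3] w 61.9 j [ 0.84  0.18 -0.33 -0.   -1.07  0.47]
d tool [-24.7 251.1 -82.4]
sq lid [449.1 -22.5  40.7] [446.8 -18.4  40.6]
```

View pics/c5.png

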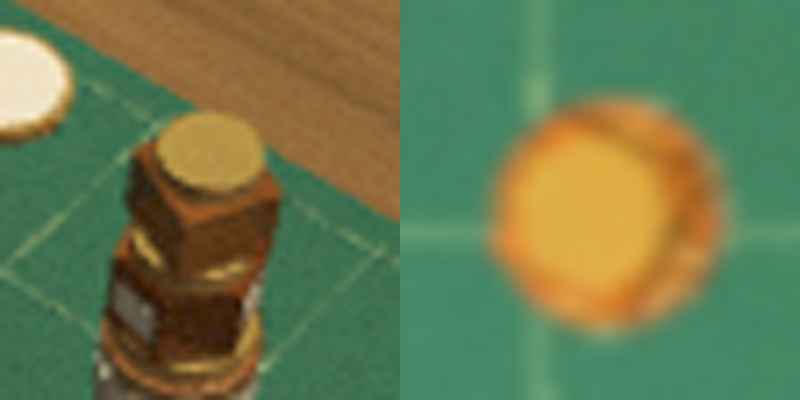

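Left crop: the square jar's shoulder corners are at about (137,150), (190,212) and (280,188), and the hex jar is below it. I'll cast these onto z=136 to get the yaw.

```bash
python3 - <<'E'
from h import *
u,v=proj("scene",(447,-22,110))[0].astype(int)
p=np.array([(137,150),(190,212),(280,188)])/(400/56)+[u-28,v-28]-.43
W=ray("scene",p,136)[:,:2]; print(W.round(1), (W[0]+W[2])/2)
for i,j in((0,1),(1,2)):
    d=W[j]-W[i]; print(np.linalg.norm(d).round(1),np.degrees(np.arctan2(d[1],d[0])).round(1))
b=cv2.imread("pics/s5.png")[:,:,::-1]
# refine: outline of bright edge? coaster & lid
print(circ(blob("scene",b,proj("scene",(430,344,48))[0],48,14)))
E
```

```text
[[460.3 -48.2]
 [473.  -14.5]
 [440.9   4. ]] [450.60939648 -22.11680564]
36.0 69.4
37.1 150.1
[448.  333.5  59.9]
```

```bash
python3 - <<'E'
from h import *
to((448,-20.5,215),65)
E
```

```text
t 9.33 pos [433.1 241.9 215.6] x [ 0.001  0.001 -1.   ] y [-0.261 -0.965 -0.001] F [ 0.3 -0.  -0.3] w 61.9 j [ 0.84  0.18 -0.33 -0.   -1.07  0.47]
d tool [  0.3 249.4 -82.9]
jaw ang -105.1 spin 9.9
```

Call:
drive_tool([
  [0, 25, -8.3, 0],
  [0, 25, -8.3, 0],
  [0, 25, -8.3, 0],
  [0, 25, -8.3, 0],
  [0, 25, -8.3, 0],
  [0, 25, -8.3, 0],
  [0, 25, -8.3, 0],
  [0, 25, -8.3, 0],
  [0, 25, -8.3, 0],
  [0, 24.4, -8.3, 0],
], grip=66)

```text
clock: 10.17
position: [448.8, -20.1, 214.6]
ee_rot: [-0.701, 0.092, 0.701, 0.092]
contact_force: [0.4, 0.5, 0.4]
gripper_width: 65.8
```

Call:
drive_tool([
  [0, 0, 0, 5],
  [0, 0, 0, 5],
  [0, 0, 0, 0],
  [0, 0, 0, 0],
  [0, 0, 0, 0],
])

```text
clock: 10.58
position: [448.7, -19.0, 214.5]
ee_rot: [-0.69, 0.152, 0.691, 0.152]
contact_force: [0.4, 0.0, -0.4]
gripper_width: 66.1
```

```bash
python3 - <<'E'
from h import *
to((448,-20.5,104),65)
E
```

```text
t 10.58 pos [448.7 -19.  214.5] x [-0. -0. -1.] y [-0.421 -0.907  0.   ] F [ 0.4  0.  -0.4] w 66.1 j [ 0.32  0.1  -0.43  0.   -1.05  0.81]
d tool [110.5   1.6  -0. ]
jaw ang -114.9 spin 0.1
```

Call:
drive_tool([
  [12, 1.5, 0, 0],
  [18, 0, 0, 0],
  [18, 0, 0, 0],
  [18, 0, 0, 0],
  [16, 0, 0, 0],
  [14, 0, 0, 0],
  [10, 0, 0, 0],
  [4.5, 0, 0, 0],
  [0, 0, 0, 0],
  [0, 0, 0, 0],
])

```text
clock: 11.42
position: [448.3, -20.6, 104.4]
ee_rot: [0.69, -0.153, -0.69, -0.153]
contact_force: [0.2, -0.5, 0.7]
gripper_width: 66.0
```

Call:
drive_tool([
  [0, 0, 0, 0],
  [0, 0, 0, 0],
  [0, 0, 0, 0],
  [0, 0, 0, 0],
  [0, 0, 0, 0],
  [0, 0, 0, 0],
  [0, 0, 0, 0],
  [0, 0, 0, 0],
], grip=30)

```text
clock: 12.08
position: [448.7, -20.8, 105.2]
ee_rot: [0.691, -0.153, -0.69, -0.154]
contact_force: [-0.3, 0.3, 5.7]
gripper_width: 43.5
```

Call:
drive_tool([
  [-4, 0, 0, 0],
  [-6, 0, 0, 0],
  [-10, 0, 0, 0],
  [-14, 0, 0, 0],
  [-18, 0, 0, 0],
  [-20, 0, 0, 0],
  [-15, 0, 0, 0],
  [-5, 0, 0, 0],
  [0, 0, 0, 0],
  [0, 0, 0, 0],
])

```text
clock: 12.92
position: [447.2, -21.0, 195.5]
ee_rot: [-0.69, 0.154, 0.691, 0.154]
contact_force: [-0.4, -0.1, -1.5]
gripper_width: 43.2
```

```bash
python3 - <<'E'
from h import *
to((645.5,-176,200),41.4)
a=arm.get_image("scene"); b=arm.get_image("top")
cv2.imwrite("pics/s6.png",a[:,:,::-1]); cv2.imwrite("pics/t6.png",b[:,:,::-1])
s=proj("scene",(430,345,47))[0]; print(s)
x,y=s.astype(int); c1=cv2.resize(a[y-30:y+30,x-30:x+30,::-1],(300,300),interpolation=cv2.INTER_CUBIC)
x,y=proj("scene",(448,-20,110))[0].astype(int); c2=cv2.resize(a[y-50:y+50,x-40:x+40,::-1],(480,600),interpolation=cv2.INTER_CUBIC)
o=np.zeros((600,780,3),np.uint8); o[:300,:300]=c1; o[:,300:]=c2; cv2.imwrite("pics/c6.png",o)
E
```

```text
t 12.92 pos [447.2 -21.  195.5] x [-0.001  0.    -1.   ] y [-0.424 -0.906  0.   ] F [-0.4 -0.1 -1.5] w 43.2 j [ 0.32  0.11 -0.46 -0.   -1.    0.82]
d tool [  -4.8   56.3 -245.3]
jaw ang -115.1 spin 23.5
[449.80733715 282.97355621]
```

View pics/c6.png

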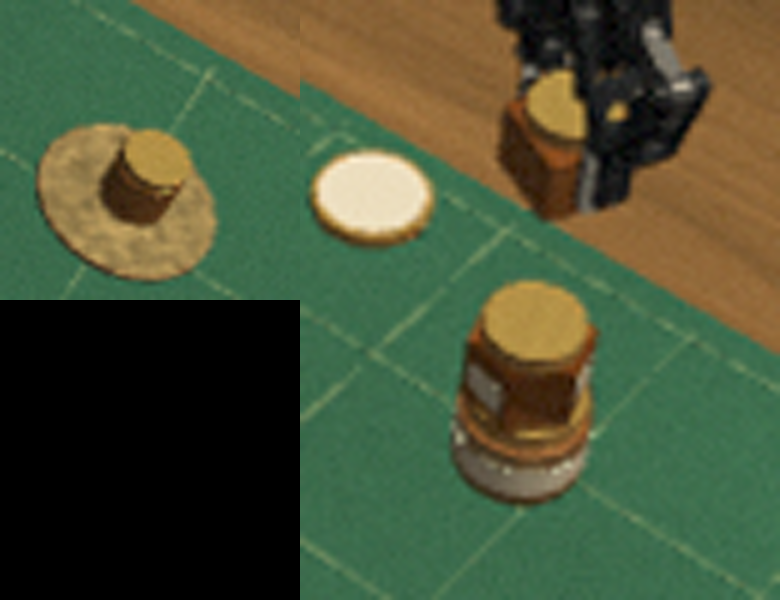

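Small jar: its lid at crop (158,158) maps to the coaster centre within 1 mm. The square jar is held upright and hex plus round still stand. On to the tile.

Call:
drive_tool([
  [0, 4, -16, 0],
  [0, 5.8, -25.5, 0],
  [0, 5.8, -25.5, 0],
  [0, 5.8, -25.5, 0],
  [0, 5.8, -25.5, 0],
  [0, 5.8, -25.5, 0],
  [0, 5.8, -25.5, 0],
  [0, 5.8, -25.5, 0],
  [0, 5.8, -25.5, 0],
  [0, 5.9, -25.3, 0],
])

```text
clock: 13.85
position: [646.5, -176.7, 193.9]
ee_rot: [-0.689, 0.154, 0.691, 0.153]
contact_force: [0.4, -0.0, -0.1]
gripper_width: 42.9
```

Call:
drive_tool([
  [10, 0, 0, 4.7],
  [20, 0, 0, 4.7],
  [25, 0, 0, 4.7],
  [25, 0, 0, 4.7],
  [20, 0, 0, 4.7],
  [15, 0, 0, 0],
  [10, 0, 0, 0],
  [5, 0, 0, 0],
  [0, 0, 0, 0],
  [0, 0, 0, 0],
])

```text
clock: 14.68
position: [646.6, -175.9, 66.3]
ee_rot: [0.645, -0.291, -0.644, -0.291]
contact_force: [0.1, 0.1, -1.1]
gripper_width: 43.1
```

```bash
python3 - <<'E'
from h import *
to((645.5,-176,15),41.4); s=arm.read_state()["position"]
a=arm.get_image("scene"); b=arm.get_image("top")
cv2.imwrite("pics/s7.png",a[:,:,::-1]); cv2.imwrite("pics/t7.png",b[:,:,::-1])
P=s+[0,0,41]
print(proj("scene",P))
for t in (14,18,22):print(circ(blob("scene",a,proj("scene",P)[0],P[2],t)))
x,y=proj("scene",P)[0].astype(int); cv2.imwrite("pics/c7.png",cv2.resize(a[y-40:y+60,x-50:x+50,::-1],(600,600),interpolation=cv2.INTER_CUBIC)); print(x-50,y-40)
E
```

```text
t 14.68 pos [ 646.6 -175.9   66.3] x [ 0. -0. -1.] y [-0.749 -0.662 -0.   ] F [ 0.1  0.1 -1.1] w 43.1 j [-0.02  0.6  -0.07  0.   -0.9   0.75]
d tool [51.3  0.9  0.7]
jaw ang -138.5 spin 0.1
[[238.60700194 213.50289273]]
[ 653.  -169.    40.8]
[ 649.4 -174.8   63.2]
[ 575.1 -213.2  191.2]
188 173
```

View pics/c7.png

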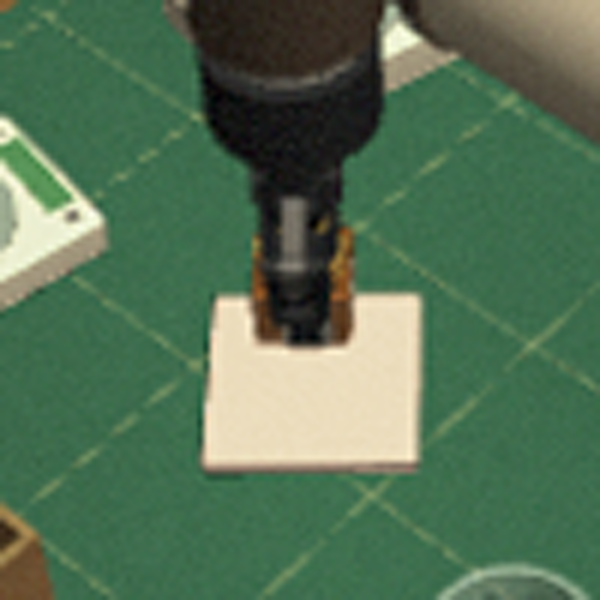

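Seen along the jaw axis, the jar is upright and its lower front corners are at crop (255,343) and (352,343). The tile spans columns 205-422. I'll compute the offset from these.

```bash
python3 - <<'E'
from h import *
p=np.array([(255,343),(352,343)])/6+[188,173]-.4
W=ray("scene",p,61.3)[:,:2]; print(W,np.linalg.norm(W[1]-W[0]))
print("jar centre scene-frame",W.mean(0)-22*np.array([.749,.662]))
E
```

```text
[[ 677.04369558 -182.12760268]
 [ 648.37607644 -148.97830131]] 43.82588924661563
jar centre scene-frame [ 646.23188601 -180.11695199]
```

Call:
drive_tool([
  [8, -1.1, 0.6, 0],
  [12, 0, 0, 0],
  [12, 0, 0, 0],
  [9, 0, 0, 0],
  [5, 0, 0, 0],
  [3, 0, 0, 0],
  [1.5, 0, 0, 0],
  [0, 0, 0, 0],
  [0, 0, 0, 0],
])

```text
clock: 15.53
position: [647.2, -174.7, 15.9]
ee_rot: [0.645, -0.291, -0.644, -0.291]
contact_force: [0.4, -0.2, -0.9]
gripper_width: 42.9
```

Call:
drive_tool([
  [0.5, 0, 0, 0],
  [0, 0, 0, 0],
  [0, 0, 0, 0],
])

```text
clock: 15.78
position: [646.9, -174.7, 15.3]
ee_rot: [0.645, -0.291, -0.644, -0.291]
contact_force: [0.2, 0.5, -1.1]
gripper_width: 43.1
```

Call:
drive_tool([
  [0.5, 0, 0, 0],
  [0.5, 0, 0, 0],
  [0, 0, 0, 0],
  [0, 0, 0, 0],
])

```text
clock: 16.12
position: [646.9, -174.7, 15.3]
ee_rot: [0.645, -0.291, -0.644, -0.291]
contact_force: [-1.6, 0.4, 5.7]
gripper_width: 43.4
```

Call:
drive_tool([
  [0, 0, 0, 0],
  [0, 0, 0, 0],
  [0, 0, 0, 0],
  [0, 0, 0, 0],
  [0, 0, 0, 0],
  [0, 0, 0, 0],
], grip=72)

```text
clock: 16.62
position: [646.6, -174.7, 13.9]
ee_rot: [-0.644, 0.291, 0.645, 0.291]
contact_force: [0.1, 0.1, -0.8]
gripper_width: 71.8
```

Call:
drive_tool([
  [-8, 0, 0, 0],
  [-20, 0, 0, 0],
  [-30, 0, 0, 0],
  [-35, 0, 0, 0],
  [-35, 0, 0, 0],
  [-30, 0, 5, 0],
  [-20, 4, 15, 0],
  [-8, 5, 25, 0],
  [0, 5, 28, 0],
  [0, 5, 28, 0],
])

```text
clock: 17.45
position: [565.0, -111.1, 201.7]
ee_rot: [0.645, -0.291, -0.644, -0.291]
contact_force: [-0.2, 0.8, -0.3]
gripper_width: 72.0
```

```bash
python3 - <<'E'
from h import *
st()
a=arm.get_image("scene"); b=arm.get_image("top")
cv2.imwrite("pics/s8.png",a[:,:,::-1]); cv2.imwrite("pics/t8.png",b[:,:,::-1])
def crop(im,n,P,w,s):
    u,v=proj(n,P)[0].astype(int); print(n,u-w,v-w,s/2/w); return cv2.resize(im[v-w:v+w,u-w:u+w,::-1],(s,s),interpolation=cv2.INTER_CUBIC)
print("sq lid on tile",circ(blob("scene",a,proj("scene",(647.5,-176.5,56))[0],56,14)),circ(blob("top",b,proj("top",(646,-174,56))[0],56,14)))
print("hex lid",circ(blob("scene",a,proj("scene",(449,-23,100))[0],100,20)),circ(blob("top",b,proj("top",(447,-20,100))[0],100,14)))
cv2.imwrite("pics/c8.png",np.hstack([crop(a,"scene",(647,-176,20),28,350),crop(a,"scene",(448,-22,75),28,440)[:350] if 0 else cv2.resize(crop(a,"scene",(448,-22,70),25,350),(350,350))]))
E
```

```text
t 17.45 pos [ 565.  -111.1  201.7] x [ 0.003  0.    -1.   ] y [-0.75  -0.661 -0.002] F [-0.2  0.8 -0.3] w 72.0 j [ 0.09  0.32 -0.16  0.   -1.08  0.64]
sq lid on tile [ 648.1 -176.8   38.9] [ 645.4 -174.4   36.7]
hex lid [450.7 -23.2  47.5] [447.7 -19.2  49.5]
scene 212 205 6.25
scene 302 183 7.0
```

View pics/c8.png

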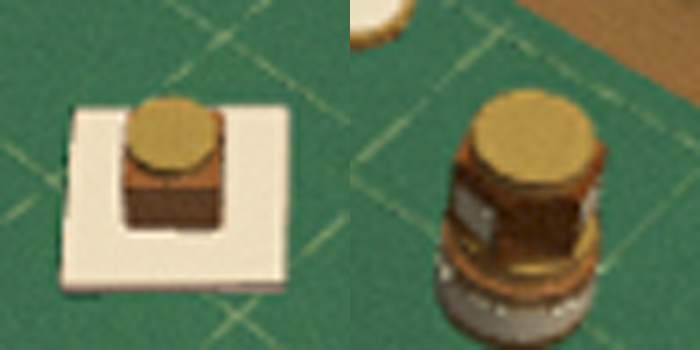

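Left: the square jar is centred on the tile (within about 1.3 mm in both views) and aligned with it. Right: hex front face lower corners are at about (497,247) and (576,254), and the side corners are at (455,230) and (605,150). Casting for the yaw.

```bash
python3 - <<'E'
from h import *
f=lambda q,z:ray("scene",(np.array(q)-[350,0])/7+[302,183]-.43,z)[:,:2]
W=f([(497,247),(576,254)],52); print(W.round(1))
W2=f([(497,187),(577,187)],89); print(W2.round(1))
for w in(W,W2):
    d=w[1]-w[0]; print(np.linalg.norm(d),np.degrees(np.arctan2(d[1],d[0])), "normal",np.degrees(np.arctan2(d[1],d[0]))-90)
# angles of face corners about centre, silhouettes
c=np.array([450.7,-23.2])
for w in np.r_[W,W2,f([(605,150),(453,160)],89)]: d=w-c; print(np.hypot(*d).round(1),np.degrees(np.arctan2(d[1],d[0])).round(1))
im=cv2.imread("pics/s8.png"); u=im[175:240,295:355]; cv2.imwrite("pics/c9.png",cv2.resize(cv2.convertScaleAbs(u,alpha=1.8),(553*1,600),interpolation=cv2.INTER_CUBIC))
E
```

```text
[[471.5 -20.4]
 [453.6   5.8]]
[[473.8 -23.3]
 [453.1   0.6]]
31.781156547320986 124.30485708992612 normal 34.30485708992612
31.584423770932887 130.92675508946738 normal 40.92675508946738
21.0 7.6
29.2 84.3
23.1 -0.2
23.9 84.2
29.7 134.8
31.7 -43.1
```

View pics/c9.png

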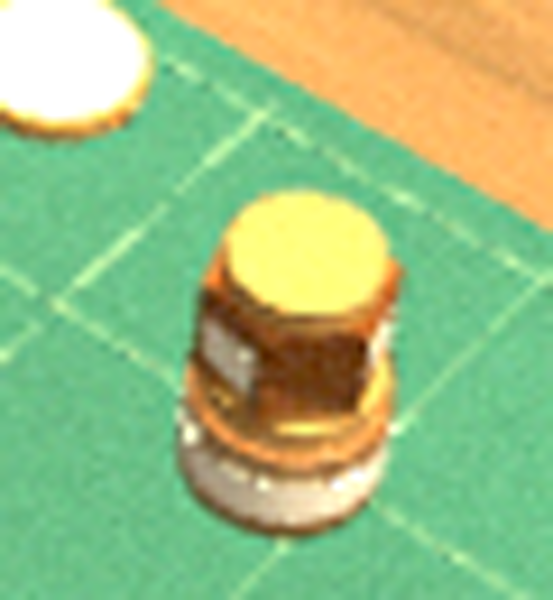

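```bash
python3 - <<'E'
from h import *
to((449.8,-21,170),44)
E
```

```text
t 17.55 pos [ 562.6 -109.9  201.5] x [-0.     0.001 -1.   ] y [-0.748 -0.663 -0.001] F [-0.1 -1.1  0.3] w 72.2 j [ 0.09  0.32 -0.17 -0.   -1.08  0.64]
d tool [ 31.6  25.4 141.3]
jaw ang -138.4 spin -2.4
```

Call:
drive_tool([
  [0, 3.6, 20.2, 0],
  [3, 3.6, 20.2, 0],
  [5, 3.6, 20.2, 0],
  [5, 3.6, 20.2, 0],
  [5, 3.6, 20.2, 0],
  [5, 3.6, 20.2, 0],
  [5, 3.8, 20.1, 0],
  [3.6, 0, 0, -2.4],
  [0, 0, 0, 0],
  [0, 0, 0, 0],
], grip=76)

```text
clock: 18.38
position: [453.8, -22.4, 169.1]
ee_rot: [0.651, -0.277, -0.65, -0.277]
contact_force: [0.7, 0.8, -0.1]
gripper_width: 76.3
```

```bash
python3 - <<'E'
from h import *
to((449.8,-21,57),44)
E
```

```text
t 18.38 pos [453.8 -22.4 169.1] x [ 0.001 -0.    -1.   ] y [-0.722 -0.692 -0.001] F [ 0.7  0.8 -0.1] w 76.3 j [ 0.31  0.15 -0.49  0.   -0.93  0.45]
d tool [112.1   2.    3.8]
jaw ang -136.2 spin -0.2
```

Call:
drive_tool([
  [8, 2, 3.6, 0],
  [18, 0, 0, 0],
  [20, 0, 0, 0],
  [20, 0, 0, 0],
  [18, 0, 0, 0],
  [14, 0, 0, 0],
  [10, 0, 0, 0],
  [4, 0, 0, 0],
  [0, 0, 0, 0],
  [0, 0, 0, 0],
])

```text
clock: 19.22
position: [449.5, -21.3, 56.6]
ee_rot: [0.651, -0.277, -0.65, -0.277]
contact_force: [-0.0, -0.1, -0.8]
gripper_width: 76.1
```

Call:
drive_tool([
  [0, 0, 0, 0],
  [0, 0, 0, 0],
  [0, 0, 0, 0],
  [0, 0, 0, 0],
  [0, 0, 0, 0],
  [0, 0, 0, 0],
  [0, 0, 0, 0],
  [0, 0, 0, 0],
], grip=40)

```text
clock: 19.88
position: [450.0, -21.1, 57.6]
ee_rot: [0.651, -0.277, -0.65, -0.277]
contact_force: [0.0, -0.7, 6.7]
gripper_width: 53.2
```

Call:
drive_tool([
  [-4, 0, 0, 0],
  [-6, 0, 0, 0],
  [-10, 0, 0, 0],
  [-15, 0, 0, 0],
  [-20, 0, 0, 0],
  [-20, 0, 0, 0],
  [-20, 0, 0, 0],
  [-5, 0, 0, 0],
  [0, 0, 0, 0],
  [0, 0, 0, 0],
])

```text
clock: 20.72
position: [448.3, -21.2, 155.9]
ee_rot: [-0.65, 0.277, 0.651, 0.277]
contact_force: [-0.9, 0.2, -2.5]
gripper_width: 53.2
```

```bash
python3 - <<'E'
from h import *
to((618,192,170))
a=cv2.imread("pics/s8.png")[:,:,::-1]; b=cv2.imread("pics/t5.png")[:,:,::-1]
out=[]
for n,im,u,w in(("scene",a,(358,300),36),("top",b,(196,198),24)):
    k=400/(2*w)
    c=np.ascontiguousarray(cv2.resize(im[u[1]-w:u[1]+w,u[0]-w:u[0]+w,::-1],(400,400),interpolation=cv2.INTER_CUBIC))
    for t,col in((10,(0,0,255)),(16,(0,255,255)),(24,(255,0,255))):
        P=blob(n,im,u,50,t); print(n,t,circ(P))
        q=proj(n,np.c_[P,np.full(len(P),50)]); q=((q-u+w+.5)*k).astype(np.int32); cv2.polylines(c,[q.reshape(-1,1,2)],True,col,1)
    out.append(c)
cv2.imwrite("pics/c10.png",np.hstack(out))
E
```

```text
t 20.72 pos [448.3 -21.2 155.9] x [-0.001  0.    -1.   ] y [-0.722 -0.692  0.   ] F [-0.9  0.2 -2.5] w 53.2 j [ 0.32  0.16 -0.52 -0.   -0.89  0.45]
d tool [ -14.2 -270.1   36.4]
scene 10 [622.5 194.6 106.3]
scene 16 [621.5 194.  108.4]
scene 24 [633.6 196.1 140.7]
top 10 [616.2 193.7 102.2]
top 16 [614.6 188.9 112.1]
top 24 [612.5 188.  119.9]
```

View pics/c10.png

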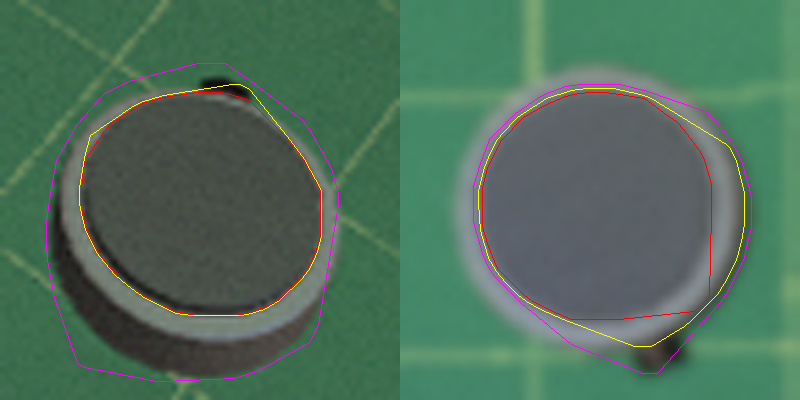

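The red (plate) outline is the good one in both views: top gives (616,194) and scene (621,194). I'll target about (619,194) and check at hover.

Call:
drive_tool([
  [0, -18, 2.5, 0],
  [0, -27, 3.7, 0],
  [0, -28.4, 3.9, 0],
  [0, -28.4, 3.9, 0],
  [0, -28.4, 3.9, 0],
  [0, -28.4, 3.9, 0],
  [0, -28.4, 3.9, 0],
  [0, -28.4, 3.9, 0],
  [0, -28.4, 3.9, 0],
  [0, -28.2, 3.5, 0],
])

```text
clock: 21.55
position: [619.6, 195.3, 153.8]
ee_rot: [-0.65, 0.278, 0.652, 0.276]
contact_force: [1.1, -0.1, -1.2]
gripper_width: 53.2
```

Call:
drive_tool([
  [5, 0, 0, 0],
  [12, 0, 0, 0],
  [15, 0, 0, 0],
  [12, 0, 0, 0],
  [6, 0, 0, 0],
  [0, 0, 0, 0],
  [0, 0, 0, 0],
  [0, 0, 0, 0],
])

```text
clock: 22.22
position: [620.1, 194.0, 107.2]
ee_rot: [0.651, -0.277, -0.65, -0.277]
contact_force: [0.1, 0.5, -0.1]
gripper_width: 53.0
```

```bash
python3 - <<'E'
from h import *
to((619.2,193.8,56)); s=arm.read_state()["position"]
a=arm.get_image("scene"); b=arm.get_image("top")
cv2.imwrite("pics/s11.png",a[:,:,::-1]); cv2.imwrite("pics/t11.png",b[:,:,::-1])
x,y=proj("scene",s)[0].astype(int); print(x-45,y-50); cv2.imwrite("pics/c11.png",cv2.resize(a[y-50:y+40,x-45:x+45,::-1],(540,540),interpolation=cv2.INTER_CUBIC))
E
```

```text
t 22.22 pos [620.1 194.  107.2] x [ 0.001  0.    -1.   ] y [-0.721 -0.693 -0.001] F [ 0.1  0.5 -0.1] w 53.0 j [ 0.55  0.53 -0.09  0.   -0.95  0.21]
d tool [51.2  0.9  0.5]
317 236
```

View pics/c11.png

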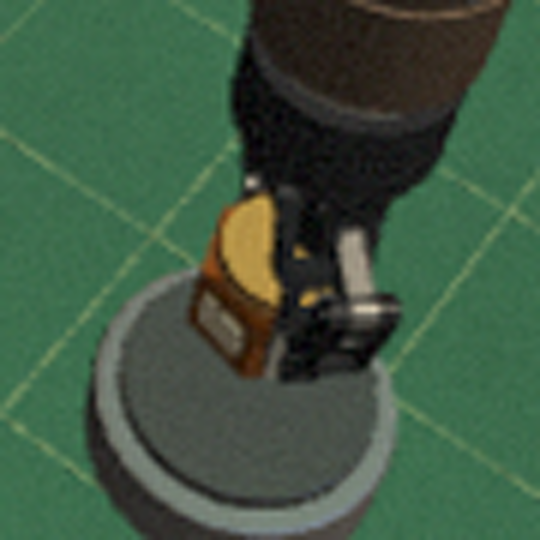

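Hex is held level. Its bottom-left vertices are at crop (192,318) and (247,376). Casting these for the jar centre in the scene frame.

```bash
python3 - <<'E'
from h import *
W=ray("scene",np.array([(192,318),(247,376)])/6+[317,236]-.4,101.6)[:,:2]; print(W.round(1),np.linalg.norm(W[1]-W[0]))
for w,a in zip(W,(-46.2,13.8)): print((w-31*np.array([np.cos(np.radians(a)),np.sin(np.radians(a))])).round(1))
a=cv2.imread("pics/s8.png")[:,:,::-1]
E
```

```text
[[641.3 171.6]
 [648.5 201.5]] 30.78013205236015
[619.8 194. ]
[618.4 194.1]
```

Call:
drive_tool([
  [8, -0.9, -0.8, 0],
  [12, 0, 0, 0],
  [12, 0, 0, 0],
  [9, 0, 0, 0],
  [5, 0, 0, 0],
  [3, 0, 0, 0],
  [1.5, 0, 0, 0],
  [0.5, 0, 0, 0],
  [0, 0, 0, 0],
  [0, 0, 0, 0],
])

```text
clock: 23.15
position: [621.2, 194.2, 55.8]
ee_rot: [0.651, -0.277, -0.65, -0.278]
contact_force: [0.7, 0.7, -1.0]
gripper_width: 53.6
```

Call:
drive_tool([
  [0.4, 0, 0, 0],
  [0.4, 0, 0, 0],
  [0.2, 0, 0, 0],
  [0, 0, 0, 0],
  [0, 0, 0, 0],
])

```text
clock: 23.57
position: [621.2, 194.2, 55.7]
ee_rot: [0.651, -0.277, -0.65, -0.277]
contact_force: [-2.2, -0.0, 5.4]
gripper_width: 53.6
```

Call:
drive_tool([
  [0, 0, 0, 0],
  [0, 0, 0, 0],
  [0, 0, 0, 0],
  [0, 0, 0, 0],
  [0, 0, 0, 0],
  [0, 0, 0, 0],
], grip=78)

```text
clock: 24.07
position: [620.8, 193.9, 54.3]
ee_rot: [-0.65, 0.277, 0.651, 0.277]
contact_force: [0.2, -0.2, -0.4]
gripper_width: 77.8
```

Call:
drive_tool([
  [-8, 0, 0, 0],
  [-18, 0, 0, 0],
  [-25, 0, 0, 0],
  [-30, 0, 0, 0],
  [-25, 5, 0, 0],
  [-10, 15, -2, 0],
  [0, 25, -3.5, 0],
  [0, 28, -4, 0],
  [0, 28, -4, 0],
  [0, 28, -4, 0],
])

```text
clock: 24.9
position: [539.1, 91.1, 171.3]
ee_rot: [0.651, -0.277, -0.65, -0.277]
contact_force: [0.8, 0.1, -0.1]
gripper_width: 78.1
```

```bash
python3 - <<'E'
from h import *
a=arm.get_image("scene"); b=arm.get_image("top")
cv2.imwrite("pics/s12.png",a[:,:,::-1]); cv2.imwrite("pics/t12.png",b[:,:,::-1])
print("hex lid on plate",circ(blob("scene",a,proj("scene",(620,193,98))[0],98,18)),circ(blob("top",b,proj("top",(619,195,98))[0],98,14)))
for t in (14,20): print("round lid",circ(blob("scene",a,proj("scene",(450,-23,52))[0],52,t)),circ(blob("top",b,proj("top",(448,-20,52))[0],52,t)))
to((449.5,-21,150))
o=cv2.resize(a[150:350,150:480,::-1],None,fx=2.4,fy=2.4,interpolation=cv2.INTER_CUBIC); cv2.imwrite("pics/c12.png",o)
E
```

```text
hex lid on plate [622.5 192.3  47.1] [623.1 197.1  41.8]
round lid [450.1 -22.1  57.3] [447.3 -19.1  57.3]
round lid [450.  -22.   58.2] [447.4 -19.1  59.4]
t 25.0 pos [537.2  89.3 171.4] x [-0.001 -0.    -1.   ] y [-0.723 -0.691  0.001] F [-0.  -0.8 -0.7] w 78.0 j [ 0.46  0.3  -0.28 -0.   -0.99  0.3 ]
d tool [ 21.6 139.6 -19.2]
```

View pics/c12.png

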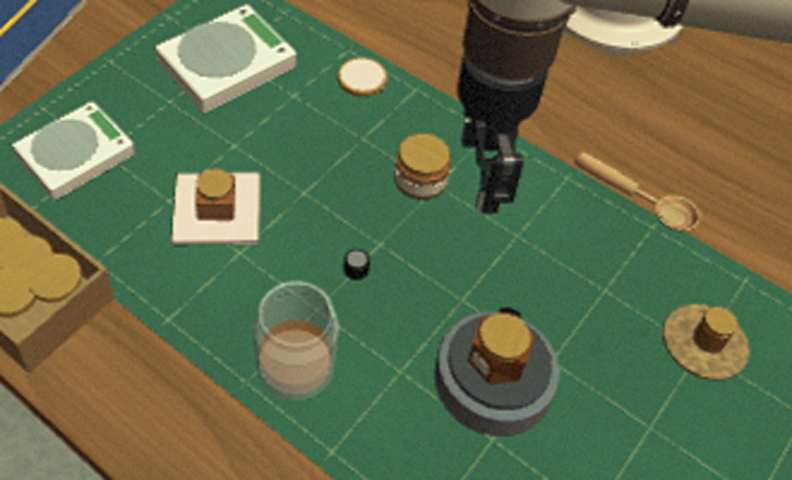

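All good: hex is on the warmer, square on the tile, small on the coaster. The round jar stands alone at crop (424,165), and the open jar and loose lid are untouched.

Call:
drive_tool([
  [0, 20, -2.7, 0],
  [4, 23.9, -3.3, 0],
  [5, 23.9, -3.3, 0],
  [5, 23.9, -3.3, 0],
  [5, 23.9, -3.3, 0],
  [3, 23.9, -3.3, 0],
  [0, 0, 0, 0],
  [0, 0, 0, 0],
  [0, 0, 0, 0],
], grip=85)

```text
clock: 25.75
position: [453.8, -18.1, 149.3]
ee_rot: [0.651, -0.277, -0.65, -0.277]
contact_force: [-0.1, 0.6, -0.7]
gripper_width: 85.1
```

```bash
python3 - <<'E'
from h import *
to((449.5,-20.5,5))
E
```

```text
t 25.75 pos [453.8 -18.1 149.3] x [ 0.002  0.    -1.   ] y [-0.721 -0.693 -0.002] F [-0.1  0.6 -0.7] w 85.1 j [ 0.32  0.18 -0.52  0.   -0.88  0.45]
d tool [144.3   5.    1.4]
```

Call:
drive_tool([
  [10, 4.5, 1.4, 0],
  [20, 0, 0, 0],
  [20, 0, 0, 0],
  [15, 0, 0, 0],
  [5, 0, 0, 0],
  [0, 0, 0, 0],
  [0, 0, 0, 0],
  [0, 0, 0, 0],
])

```text
clock: 26.42
position: [449.6, -20.1, 79.5]
ee_rot: [0.651, -0.276, -0.65, -0.277]
contact_force: [-0.6, -0.2, 0.5]
gripper_width: 84.8
```

```bash
python3 - <<'E'
from h import *
to((449.5,-20.5,5))
E
```

```text
t 26.42 pos [449.6 -20.1  79.5] x [ 0.002  0.    -1.   ] y [-0.721 -0.693 -0.002] F [-0.6 -0.2  0.5] w 84.8 j [ 0.32  0.28 -0.61  0.   -0.68  0.45]
d tool [74.5  0.5 -0.1]
```

Call:
drive_tool([
  [8, 0.4, 0, 0],
  [14, 0, 0, 0],
  [14, 0, 0, 0],
  [14, 0, 0, 0],
  [12, 0, 0, 0],
  [7, 0, 0, 0],
  [4, 0, 0, 0],
  [1, 0, 0, 0],
  [0, 0, 0, 0],
  [0, 0, 0, 0],
])

```text
clock: 27.25
position: [448.6, -20.8, 5.0]
ee_rot: [0.651, -0.277, -0.65, -0.277]
contact_force: [-0.5, -0.5, -0.6]
gripper_width: 84.9
```

Call:
drive_tool([
  [0, 0, 0, 0],
  [0, 0, 0, 0],
  [0, 0, 0, 0],
  [0, 0, 0, 0],
  [0, 0, 0, 0],
  [0, 0, 0, 0],
  [0, 0, 0, 0],
  [0, 0, 0, 0],
], grip=55)

```text
clock: 27.92
position: [448.7, -20.7, 5.6]
ee_rot: [0.651, -0.277, -0.65, -0.277]
contact_force: [-1.3, 0.9, 7.1]
gripper_width: 64.0
```

Call:
drive_tool([
  [-4, 0, 0, 0],
  [-6, 0, 0, 0],
  [-10, 0, 0, 0],
  [-15, 0, 0, 0],
  [-20, 0, 0, 0],
  [-20, 0, 0, 0],
  [-20, 0, 0, 0],
  [-5, 0, 0, 0],
  [0, 0, 0, 0],
  [0, 0, 0, 0],
])

```text
clock: 28.75
position: [447.3, -21.0, 104.0]
ee_rot: [-0.65, 0.277, 0.651, 0.277]
contact_force: [-1.2, -0.1, -2.2]
gripper_width: 63.9
```

```bash
python3 - <<'E'
from h import *
to((472.5,-338,105))
a=arm.get_image("scene"); b=arm.get_image("top")
cv2.imwrite("pics/s13.png",a[:,:,::-1]); cv2.imwrite("pics/t13.png",b[:,:,::-1])
for n,im,u in(("top",b,(345,236)),("scene",a,(242,173))):
    for t in(8,12,16):
        P=blob(n,im,u,40,t); e=cv2.fitEllipse(P); print(n,t,circ(P),np.round(e[0],1),np.round(e[1],1))
# scale housing outline (white + pan) on z=32 in top/scene
m=cv2.inRange(cv2.cvtColor(cv2.cvtColor(b,cv2.COLOR_RGB2BGR),cv2.COLOR_BGR2HSV),(0,0,150),(180,70,255))[205:275,315:370]
c=max(cv2.findContours(m,0,1)[0],key=cv2.contourArea)[:,0]+[315,205]
r=cv2.minAreaRect(ray("top",c,32)[:,:2].astype(np.float32)); print("housing",r)
E
```

```text
t 28.75 pos [447.3 -21.  104. ] x [-0.001  0.    -1.   ] y [-0.722 -0.692  0.   ] F [-1.2 -0.1 -2.2] w 63.9 j [ 0.32  0.23 -0.59 -0.   -0.75  0.45]
d tool [  -1.1  201.3 -246.2]
top 8 [ 470.9 -336.9   94.4] [ 470.9 -336.8] [94.5 95.1]
top 12 [ 470.9 -337.    96.9] [ 470.9 -336.9] [97.  97.8]
top 16 [ 470.3 -339.2  101.7] [ 470.  -339.9] [ 98.3 108.7]
scene 8 [ 474.5 -340.3  103.6] [ 474.5 -340.6] [100.5 109.4]
scene 12 [ 474.4 -340.4  104.6] [ 474.4 -340.8] [101.6 111.2]
scene 16 [ 472.6 -340.1  107.4] [ 471.7 -340.6] [104.9 114.2]
housing ((457.91571044921875, -332.66436767578125), (127.27799987792969, 156.1912078857422), 76.2105484008789)
```

Call:
drive_tool([
  [0, 10, -12.3, 0],
  [0, 17, -21, 0],
  [0, 17, -21, 0],
  [0, 17, -21, 0],
  [0, 17, -21, 0],
  [0, 17, -21, 0],
  [0, 17, -21, 0],
  [0, 17, -21, 0],
  [0, 17, -21, 0],
  [0, 17, -21, 0],
])

```text
clock: 29.68
position: [469.0, -280.1, 102.6]
ee_rot: [-0.649, 0.277, 0.652, 0.277]
contact_force: [0.1, 0.8, -1.0]
gripper_width: 64.0
```

Call:
drive_tool([
  [0, 17, -21, 0],
  [0, 13, -16, 0],
  [0, 7.5, -8.5, 0],
  [5, 0, 0, 0],
  [5, 0, 0, 0],
  [0, 0, 0, 0],
  [0, 0, 0, 0],
  [0, 0, 0, 0],
])

```text
clock: 30.35
position: [474.5, -336.8, 94.4]
ee_rot: [-0.651, 0.277, 0.651, 0.277]
contact_force: [0.1, -0.6, -1.8]
gripper_width: 64.0
```

```bash
python3 - <<'E'
from h import *
to((473,-338,45.6)); s=arm.read_state()["position"]
a=arm.get_image("scene"); b=arm.get_image("top")
cv2.imwrite("pics/s14.png",a[:,:,::-1]); cv2.imwrite("pics/t14.png",b[:,:,::-1])
x,y=proj("scene",s)[0].astype(int); print(x-40,y-50); cv2.imwrite("pics/c14.png",cv2.resize(a[y-50:y+30,x-40:x+40,::-1],(560,560),interpolation=cv2.INTER_CUBIC))
E
```

```text
t 30.35 pos [ 474.5 -336.8   94.4] x [-0.  0. -1.] y [-0.72  -0.694  0.   ] F [ 0.1 -0.6 -1.8] w 64.0 j [-0.34  0.44 -0.28 -0.   -0.85  1.11]
d tool [48.9  1.9  0.2]
199 107
```

View pics/c14.png

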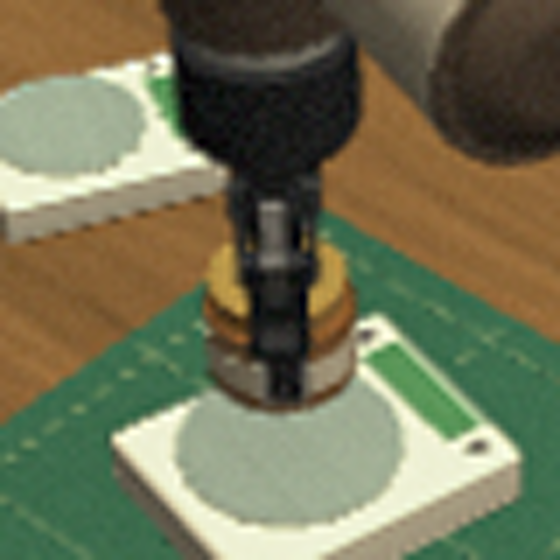

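Jar hovers upright over the large scale. Jar columns are 205-357 with the lower edge at row 410. Pan columns are 177-404. Computing the offset.

```bash
python3 - <<'E'
from h import *
f=lambda q,z:ray("scene",np.array(q)/7+[199,107]-.43,z)[:,:2]
print(f([(281,411)],88.8)-33*np.array([.692,.722]))
# same trick for pan: rim bottom & columns
print(f([(290,526)],40)-52*np.array([.692,.722]))
# check with drawn expectation of the jar base ellipse in scene frame
for c in [(474.5,-336.8),(475,-338.7)]:
    t=np.linspace(0,6.28,100); q=(proj("scene",np.c_[c[0]+33*np.cos(t),c[1]+33*np.sin(t),np.full(100,88.8)])-[199,107]+.43)*7
    print(c,q.min(0).round(),q.max(0).round())
    q=(proj("scene",np.c_[c[0]+52*np.cos(t),c[1]+52*np.sin(t),np.full(100,40)])-[199,107]+.43)*7; print("pan",q.min(0).round(),q.max(0).round())
E
```

```text
[[ 474.97580383 -342.59597512]]
[[ 476.60481695 -340.39488186]]
(474.5, -336.8) [212. 315.] [363. 417.]
pan [178. 367.] [409. 528.]
(475, -338.7) [209. 313.] [359. 415.]
pan [174. 366.] [405. 526.]
```

Relative offset is about 1-2 mm. I'll nudge +y by 1 mm and lower.

Call:
drive_tool([
  [8, -0.7, 0.7, 0],
  [11, 0, 0, 0],
  [11, 0, 0, 0],
  [8, 0, 0, 0],
  [5, 0, 0, 0],
  [3, 0, 0, 0],
  [1.5, 0, 0, 0],
  [0.5, 0, 0, 0],
  [0, 0, 0, 0],
  [0, 0, 0, 0],
])

```text
clock: 31.28
position: [474.7, -337.0, 46.9]
ee_rot: [0.651, -0.277, -0.65, -0.277]
contact_force: [-0.0, -0.1, -0.9]
gripper_width: 64.0
```

Call:
drive_tool([
  [0.5, 0, 0, 0],
  [0.5, 0, 0, 0],
  [0, 0, 0, 0],
  [0, 0, 0, 0],
  [0, 0, 0, 0],
])

```text
clock: 31.7
position: [474.6, -336.9, 45.7]
ee_rot: [0.651, -0.277, -0.65, -0.277]
contact_force: [-1.0, 1.0, -0.2]
gripper_width: 63.7
```

Call:
drive_tool([
  [0, -0.6, 0.5, 0],
  [0.5, 0, 0, 0],
  [0.3, 0, 0, 0],
  [0, 0, 0, 0],
  [0, 0, 0, 0],
])

```text
clock: 32.12
position: [474.7, -336.1, 45.6]
ee_rot: [0.651, -0.277, -0.65, -0.277]
contact_force: [-2.4, 1.4, 5.9]
gripper_width: 63.9
```

Call:
drive_tool([
  [0, 0, 0, 0],
  [0, 0, 0, 0],
  [0, 0, 0, 0],
  [0, 0, 0, 0],
  [0, 0, 0, 0],
  [0, 0, 0, 0],
], grip=85)

```text
clock: 32.62
position: [474.5, -336.0, 44.6]
ee_rot: [-0.65, 0.277, 0.651, 0.277]
contact_force: [0.2, 0.4, 0.1]
gripper_width: 85.4
```

Call:
drive_tool([
  [-6, 0, 0, 0],
  [-14, 0, 0, 0],
  [-25, 0, 0, 0],
  [-30, 0, 0, 0],
  [-30, 0, 5, 0],
  [-25, -6, 8, 0],
  [-10, -15, 18, 0],
  [0, -17, 21, 0],
  [0, -17, 21, 0],
  [0, -17, 21, 0],
])

```text
clock: 33.45
position: [461.1, -217.4, 185.6]
ee_rot: [0.651, -0.277, -0.65, -0.278]
contact_force: [0.4, -0.6, -0.6]
gripper_width: 84.9
```

Call:
drive_tool([
  [0, -17, 21, 0],
  [0, -17, 21, 0],
  [0, -17, 21, 0],
  [0, -17, 21, 0],
  [0, -17, 21, 0],
  [0, 0, 0, 0],
  [0, 0, 0, 0],
])

```text
clock: 34.03
position: [450.0, -82.7, 185.4]
ee_rot: [0.651, -0.276, -0.651, -0.276]
contact_force: [0.1, 0.2, 0.5]
gripper_width: 85.0
```

```bash
python3 - <<'E'
from h import *
st()
a=arm.get_image("scene"); b=arm.get_image("top")
cv2.imwrite("pics/s15.png",a[:,:,::-1]); cv2.imwrite("pics/t15.png",b[:,:,::-1])
for nm,p,z,t in(("small",(430,345),48,12),("sq",(647,-176),56,14),("hex",(621,194),98,16),("round",(474,-338),92,14),("lid",(360,-180),10,30)):
    for n,im in(("scene",a),("top",b)):
        try: print(nm,n,circ(blob(n,im,proj(n,(*p,z))[0],z,t)))
        except Exception as e: print(nm,n,"fail")
def crop(im,n,P,w,s):
    u,v=proj(n,P)[0].astype(int); return cv2.resize(im[v-w:v+w,u-w:u+w,::-1],(s,s),interpolation=cv2.INTER_CUBIC)
Q=[(430,345,6),(646,-176,10),(620,194,50),(473,-338,40)]
cv2.imwrite("pics/c15.png",np.vstack([np.hstack([crop(a,"scene",q,30,195) for q in Q]),np.hstack([crop(b,"top",q,22,195) for q in Q])]))
E
```

```text
t 34.03 pos [450.  -82.7 185.4] x [ 0.001  0.    -1.   ] y [-0.719 -0.695 -0.001] F [0.1 0.2 0.5] w 85.0 j [ 0.17  0.14 -0.46  0.   -0.97  0.59]
small scene [431.5 348.9  33.9]
small top [427.3 339.7  69.1]
sq scene [ 648.2 -176.8   38.8]
sq top [ 645.1 -173.7   37.4]
hex scene [622.5 192.3  47. ]
hex top [620.6 195.3  46.1]
round scene [ 476.1 -337.7   56.9]
round top [ 473.  -333.8   56.2]
lid scene [ 361.3 -181.9   58.7]
lid top [ 359.3 -178.3   59.1]
```

View pics/c15.png

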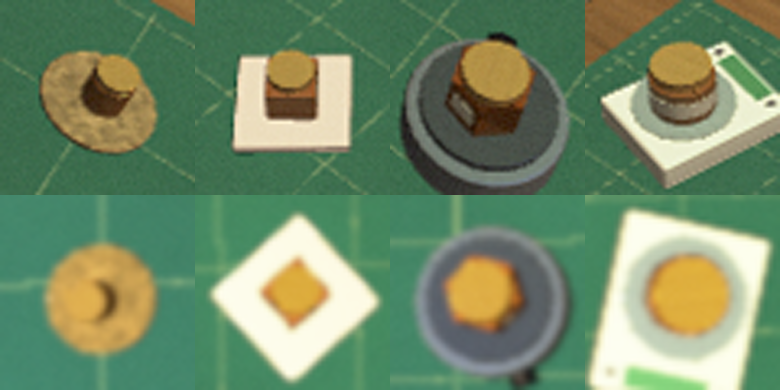

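Top row (scene) and bottom row (top view): all four jars stand upright on their stations. Small, square and hex are centred within about 1-3 mm. The round jar is off by about (+2,+3) mm in both views, almost exactly along the jaw axis, so I'll regrip it, lift a little, shift and set it down.

```bash
python3 - <<'E'
from h import *
to((474.6,-336,185))
E
```

```text
t 34.13 pos [450.  -84.  185.1] x [ 0.001 -0.    -1.   ] y [-0.721 -0.693 -0.   ] F [ 0.2 -0.4  0.2] w 84.9 j [ 0.17  0.14 -0.45  0.   -0.97  0.59]
d tool [ 1.000e-01  1.569e+02 -1.988e+02]
```

Call:
drive_tool([
  [0, 10, -12.8, 0],
  [0, 17, -21.5, 0],
  [0, 17, -21.5, 0],
  [0, 17, -21.5, 0],
  [0, 17, -21.5, 0],
  [0, 17, -21.5, 0],
  [0, 17, -21.5, 0],
  [0, 17, -21.5, 0],
  [0, 17, -21.5, 0],
  [0, 10.9, -14, 0],
])

```text
clock: 34.97
position: [473.8, -339.5, 184.3]
ee_rot: [-0.65, 0.279, 0.65, 0.278]
contact_force: [-0.0, -0.2, -0.1]
gripper_width: 85.2
```

Call:
drive_tool([
  [5, 0, 0, 0],
  [12, 0, 0, 0],
  [15, 0, 0, 0],
  [8, 0, 0, 0],
  [0, 0, 0, 0],
  [0, 0, 0, 0],
  [0, 0, 0, 0],
])

```text
clock: 35.55
position: [474.8, -336.1, 145.4]
ee_rot: [0.651, -0.277, -0.65, -0.277]
contact_force: [-0.6, -0.2, 0.1]
gripper_width: 84.9
```

```bash
python3 - <<'E'
from h import *
to((474.6,-336,45.8))
E
```

```text
t 35.55 pos [ 474.8 -336.1  145.4] x [ 0.001 -0.001 -1.   ] y [-0.721 -0.693 -0.   ] F [-0.6 -0.2  0.1] w 84.9 j [-0.34  0.39 -0.22  0.   -0.96  1.1 ]
d tool [99.6  0.1  0.3]
```

Call:
drive_tool([
  [8, 0, 0, 0],
  [18, 0, 0, 0],
  [20, 0, 0, 0],
  [18, 0, 0, 0],
  [15, 0, 0, 0],
  [11, 0, 0, 0],
  [6, 0, 0, 0],
  [3, 0, 0, 0],
  [0, 0, 0, 0],
  [0, 0, 0, 0],
])

```text
clock: 36.38
position: [475.0, -336.1, 46.4]
ee_rot: [0.651, -0.277, -0.65, -0.277]
contact_force: [0.6, -1.0, 1.0]
gripper_width: 85.2
```

Call:
drive_tool([
  [0, 0, 0, 0],
  [0, 0, 0, 0],
  [0, 0, 0, 0],
  [0, 0, 0, 0],
  [0, 0, 0, 0],
  [0, 0, 0, 0],
  [0, 0, 0, 0],
  [0, 0, 0, 0],
], grip=55)

```text
clock: 37.05
position: [475.3, -336.3, 47.2]
ee_rot: [0.652, -0.277, -0.65, -0.277]
contact_force: [-0.3, 0.9, 5.9]
gripper_width: 63.8
```

Call:
drive_tool([
  [-3, 0, 0, 0],
  [-3, 0, 0, 0],
  [0, 1.7, -0.3, 0],
  [0, 1.7, -0.3, 0],
  [0, 0, 0, 0],
  [2, 0, 0, 0],
  [2, 0, 0, 0],
  [1, 0, 0, 0],
  [0, 0, 0, 0],
  [0, 0, 0, 0],
])

```text
clock: 37.88
position: [472.3, -338.6, 47.2]
ee_rot: [-0.65, 0.277, 0.651, 0.277]
contact_force: [-2.3, 1.7, 3.4]
gripper_width: 64.2
```

Call:
drive_tool([
  [0.3, 0, 0, 0],
  [0, 0, 0, 0],
  [0, 0, 0, 0],
])

```text
clock: 38.13
position: [472.3, -338.6, 47.2]
ee_rot: [-0.651, 0.277, 0.651, 0.277]
contact_force: [-3.4, 1.5, 5.8]
gripper_width: 64.2
```

Call:
drive_tool([
  [0, 0, 0, 0],
  [0, 0, 0, 0],
  [0, 0, 0, 0],
  [0, 0, 0, 0],
  [0, 0, 0, 0],
  [0, 0, 0, 0],
], grip=85)

```text
clock: 38.63
position: [472.5, -338.6, 46.2]
ee_rot: [-0.65, 0.277, 0.651, 0.277]
contact_force: [-0.8, -0.1, 0.5]
gripper_width: 85.1
```

Call:
drive_tool([
  [-6, 0, 0, 0],
  [-14, 0, 0, 0],
  [-25, 0, 0, 0],
  [-30, 0, 0, 0],
  [-30, 0, 5, 0],
  [-25, -6, 8, 0],
  [-10, -15, 18, 0],
  [0, -17, 21, 0],
  [0, -17, 21, 0],
  [0, -17, 21, 0],
])

```text
clock: 39.47
position: [459.0, -220.0, 187.3]
ee_rot: [0.651, -0.277, -0.65, -0.278]
contact_force: [1.0, 0.8, 0.1]
gripper_width: 84.9
```

Call:
drive_tool([
  [0, -17, 21, 0],
  [0, -17, 21, 0],
  [0, -17, 21, 0],
  [0, 0, 0, 0],
  [0, 0, 0, 0],
  [0, 0, 0, 0],
])

```text
clock: 39.97
position: [452.6, -140.3, 186.9]
ee_rot: [0.651, -0.277, -0.65, -0.277]
contact_force: [0.8, 0.6, -0.4]
gripper_width: 84.9
```

```bash
python3 - <<'E'
from h import *
st()
a=arm.get_image("scene"); b=arm.get_image("top")
for nm,p,z,t in(("sq",(647,-176),56,14),("hex",(621,194),98,16),("round",(472,-339),92,14),("lid",(360,-180),10,30)):
    for n,im in(("scene",a),("top",b)):
        print(nm,n,circ(blob(n,im,proj(n,(*p,z))[0],z,t)))
for t in (20,26,30): print("open jar",circ(blob("top",b,(241,165),60,t)))
E
```

```text
t 39.97 pos [ 452.6 -140.3  186.9] x [ 0.001 -0.    -1.   ] y [-0.721 -0.693 -0.   ] F [ 0.8  0.6 -0.4] w 84.9 j [ 0.04  0.17 -0.42  0.   -0.98  0.72]
sq scene [ 648.2 -176.9   39. ]
sq top [ 645.  -173.7   37.2]
hex scene [622.5 192.3  46.9]
hex top [620.6 195.2  46.2]
round scene [ 473.8 -339.9   56.9]
round top [ 470.6 -336.4   55.9]
lid scene [ 361.3 -182.    58.6]
lid top [ 358.8 -178.    58.6]
open jar [730.8  24.   70.2]
open jar [730.7  24.1  72.4]
open jar [730.6  24.1  73.8]
```

The round jar is now within 1 mm of the pan centre in both views, so I'm handing the job in.

```bash
python3 -c "
from bench import arm
print(arm.job_done())"
```

```text
the job is handed in; nothing more can be done
None
```

I took the tower down from the top and stood each jar on its own station; the job was handed in at about 40 s. I used the largest of the three scales, housing about 156 x 127 mm in the top view.

| Jar | Station | Last check: offset from the middle |
|---|---|---|
| Small round | Cork coaster | About 1 mm, checked once in the scene view; the final automatic measurement failed (its regions merged with the cork), but the last picture showed it upright and central |
| Square | White tile | About 1–1.5 mm in both views |
| Hexagonal | Warming plate | About 2 mm in the scene view and 4–5 mm in the top view |
| Wide round | Scale pan | Under 1 mm in both views, after I regripped and shifted it to correct a first offset of about 3.5 mm |

- **Hexagonal jar:** the two cameras disagreed on the plate centre by about 5 mm, so its true offset is uncertain. I did not move it again.
- **Wide round jar:** its last check was by numbers only, because I had used all 16 picture views before that correction.
- **Left in place:** the open jar and the loose lid measured where they were at the start, within 0.5 mm.
- **Drops and forces:** no jar dropped or toppled, and contact force readings stayed around 7 N or less.

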